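Pin and hold a leaf drilling jig shut over a wooden block

TASK

Get the drilling jig ready so that I can drill the block that is already in it: swing the open leaf down over the block, then take the red-handled locating pin from its stand and push it down through the hole in the leaf into the front post until its handle sits on the leaf. Then press the front of the leaf down with your fingers, against the ejector spring, until it lies flat on the front post, and finish while still holding it pressed shut. Leave the other tools in the stand and the other blocks where they are.

Things in the scene. Friction and masses are not known exactly. Their poses are not given: they have to be found in the camera images.
- jig: plywood drilling jig screwed to the bench: board 270 x 150 x 18 mm, on it two posts (tops 78.5 mm above the bench) with the block's nest between them. Origin: centre of the board's underside. x runs from the front post (x = -98 mm, 40 mm thick, 110 mm wide) past the block (x = 0) to the hinge post (x = +92 mm), z up. The leaf and its hinge belong to it
- leaf (a joint): angle of the jig's hinged leaf, rad: 0 flat on the front post, 1.75 open stop just past upright. Damped hinge: stays when nearly upright, sinks slowly by itself below that, 1 to 3 N at its edge move it. Sprung by the ejector under the block: let go when down it rests on the block at about 0.03, front edge 6 mm high; about 5 N pressing at its front brings it to 0
- leaf_hinge (a point): middle of the leaf's hinge axis, 84.5 mm above the bench, at x = +92 mm of the jig; the axis is the jig's y. Leaf: plywood plate 110 mm wide, 12 mm thick (6 each side of the axis), front edge 215 mm from the axis, 0.25 kg; steel bushing 44 mm across, 4 mm high over the block. Site axes turn with the leaf: -x to its front edge, z out of its upper face
- leaf_pin_hole (a point): centre of the 14 mm steel-rimmed pin hole at the leaf's upper face, 190 mm from the hinge axis, 30 mm to +y of the middle; axes as leaf_hinge. With the leaf down, a 14 mm hole in the front post lies straight below it, 52 mm deep from the post's top
- leaf_pad (a point): centre of the top of the black rubber thumb pad (32 mm across, 2 mm thick) on the leaf's front, 190 mm from the hinge axis, 30 mm to -y of the middle, 8 mm above the leaf's mid-plane: a good place to press; axes as leaf_hinge
- block: wooden block, 60 mm cube with a 28 mm hole bored sideways, 0.1 kg, loose in the jig's nest (1.5 mm play all round) on the spring ejector. Origin: centre of its underside
- stand: dark wooden stand, 60 x 200 x 42 mm, fixed, with three holes 65 mm apart in a row along its y; holds the locating pin, the brass punch and the countersink in any order. Origin at the centre of its underside
- pin: locating pin, 0.08 kg, upright in the stand (it may lean a degree): steel shank 12 mm thick, 60 mm long, with a half-round nose; on it a red cylindrical handle 25 mm thick, 35 mm tall, two black rings. Origin: tip of the nose (6 mm above the bench in the stand), z up along it. Gripped about 84 mm above the tip, the fingertips stay clear of the leaf
- pin_collar (a point): point on the pin's axis at the underside of the red handle, 60 mm above the tip; lies on the leaf_pin_hole when the pin is fully home
- punch: brass transfer punch in the stand, 12 mm thick, 16 mm across at the top, 86 mm long, origin at its lower tip; leave alone
- countersink: hand countersink with a pear-shaped pale wooden handle (32 mm) in the stand, 108 mm long, origin at its lower tip; leave alone
- spare_block: another 60 mm wooden block, pale, loose on the bench beyond the jig and the stand, origin at the centre of its underside; leave alone
- drilled_block: another 60 mm wooden block, browner, loose on the bench beyond the stand, origin at the centre of its underside; leave alone
Mind the look-alikes: they are no part of the job. There is more than one size of the pin; the job needs the middle-sized.

How it is judged (in metres and radians):
On the way, in this order (a step that is already met when the one before it is completed fails the run):
1. the leaf is swung down onto the block (value of joint leaf below 0.06 rad), for 0.2 s.
2. the locating pin is pushed through the leaf into the front post, its handle on the leaf (value of joint leaf below 0.06 rad and distance between pin_collar and leaf_pin_hole below 0.006 m), for 0.2 s.
At the end, for the whole second after the job is handed in: the fingers press the leaf with over 3 N and hold it flat (within 0.01 rad, 2 mm at its front edge), the leaf presses the block with over 4 N, and the pin stands through leaf and front post with its handle within 6 mm of the leaf; all through the last second (value of joint leaf below 0.01 rad and distance between pin_collar and leaf_pin_hole below 0.006 m and z of pin in the frame of jig below 0.038 m and contact force between leaf and block above 4 N and contact force between the fingers and leaf above 3 N); the arm keeps its last pose, push and grip.
It fails at once if another tool in the stand or another block is moved by more than 30 mm (distance of any of punch, countersink, spare_block, drilled_block from where it was at the start of the episode above 0.03 m).
It also fails if it takes over 54 s, if anything falls off the work surface, if the arm or the gripper's body presses on something with over 40 N, if the wrist force passes 120 N, or if a joint passes its speed limit or range.

ROBOT

A 6-joint arm with a two-finger parallel gripper is mounted at the origin on the work surface. World frame = base frame: x ahead of the robot, y to its left, z up, the work surface at z = 0. Lengths are in mm, angles in rad, forces in N, time in s.
With the tool pointing down it reaches from about 350 to 975 mm from the base axis. Payload 7.1 kg.
Tool frame: the origin (TCP) lies on the centre line of the jaws, within the pads' length; the fingertips stand 17 mm ahead of it and the grasp point (between the pads) lies 2 mm behind it (tip_extent is the distance from the TCP to the fingertips, in mm); z points along the fingers, y is the line along which they close (so a half turn about z gives the same grasp; the last joint's range is limited). The gripper opens to 88 mm and grips with 3 to 60 N. Pads are 20 mm wide; open, the fingers measure 115 mm over their backs; the gripper's body (75 mm by 178 mm) begins 61 mm behind the grasp point.
Start: joints at [-1.254, 0.423, 1.63, -0, 1.089, -0.019], TCP at [205.97, -590.069, 239.675] pointing down, gripper open.
Joint ranges: [-3, 3], [-0.9, 2.11], [0.09, 2.58], [-1.31, 4.45], [0.11, 2.69], [-2.54, 2.54]. Speed limits (rad/s): [2.39, 2.39, 3.01, 3.14, 3.14, 3.14].

INTERFACE

Orientations are given as a rotation vector (axis times angle).
In Python, from workcell import get_obs, get_image, camera_model, close_job, look_for, outline_of, pinpoint, tip_extent gives the robot as it stands.
- The arm moves only by the shell command python3 -m jog 'ROWS'. ROWS is text: rows parted by semicolons, each of 7 numbers parted by spaces: the shift along the tool's x, y, z as a fraction of full scale, then the turn, a rotation vector about the tool's x, y, z as a fraction of full scale, then the closure, from -1 (fully open) to 1 (shut). A call has 1 to 8 rows; each row is the pose to reach, as a shift and turn from the pose commanded when the call began, along the tool's axes at that moment; what a row does not reach only later rows make up. Full scale, the value 1, is 0.2 m for a shift and 30 degrees for a turn. A row lasts 1/10 s, in which the tool goes at most 50 mm and 8.59 degrees, less where a joint would pass 70% of its speed; a pose out of reach is approached as far as the arm can. A call with a number of a shift or a turn outside -1 to 1 is refused whole. A call with a gripper value outside its range is refused whole. The fingers move at their own pace and stop on an object; the grip force is fixed at half the most. Time passes only in rows, so rows that repeat a pose let the fingers close. It gives the time, the measured TCP pose, the force, the opening and the grip force at its end, in the units of the state.
- get_obs(): the state, without advancing time (a new reading comes with each control period).
- get_image(name): name is "scene" or "top" or "wrist"; returns the picture (384x512x3 uint8, red, green, blue); there is no depth.
- camera_model(name): a dict with "fx", "fy", "cx", "cy" (pixels), "origin" and "orientation" of the camera in the world; the wrist camera has in their place "tool_from_camera" (4x4, takes a point from camera to tool coordinates, whose origin is the TCP and whose axes are the flange's). Camera axes: x right, y down, z forward; pixel columns grow to the right and rows downward; lengths in mm; the calibration is good to about 2 mm. A picture is of the moment at which its call begins: read the wrist's pose just before it. camera_model takes no time and is no camera call.
- close_job(): hands the job in; it is judged then, once.
Trained networks look in the newest picture that a camera, given by its name, has taken for a name from the list of things; names that differ only in an ending like _2 or _b are one class to them, and where a whole thing is asked for, a point or a joint stands for the part that bears it (a point fixed in the world has none). Each returns a list of dicts, best first, with "confidence" (0 to 1); they miss things now and then, are a little off and sometimes report something else, mostly with a low value. They report only what shows in the picture. A call takes as long as a camera call. They do not tell look-alikes from the thing itself.
- look_for(target, camera): "xyz" ([x, y, z] in mm, in the coordinates of the camera as it stood for that picture, good to about 4 mm: the middle of the surface that is visible of it).
- outline_of(target, camera): "mask" (384x512 bool, what is visible of it).
- pinpoint(target, camera): "xyz" ([x, y, z] in mm, in the coordinates of the camera as it stood for that picture, good to about 4 mm: a listed point, or the origin of a listed thing).
The state is a dict: "t": time; "qpos": joint angles; "qvel": joint speeds; "joint_torque": joint torques, N m; "ee_pos": TCP position; "orientation": TCP orientation; "ft_force": force on the tool from outside, world axes, zero at the start; "moment": the same for the moment, N m; "width": finger opening in mm; "grasp_force": force on a finger pad.
Only numpy, scipy, OpenCV 4.12 (cv2) and the standard library are available. Lean on these libraries where they do the work, as an engineer would, in place of code of your own. Each camera call takes 0.05 s, during which the arm holds its last target. There are 200 camera calls.

## Working session

There is one attempt and no reset: what is moved stays moved. The work goes in short steps, Python scripts to look and compute and a shell command to move; the robot and the scene stay as the last step left them, time stands still between calls to the robot, and variables do not carry over. Pictures are saved under pics/ and viewed, at most 10 in all, crops included, and the job is handed in when it is done.

```bash
ls; mkdir -p pics
python3 - <<'E'
from workcell import *
import cv2,numpy as np
o=get_obs();print({k:np.round(v,3) for k,v in o.items()})
a=get_image("scene");b=get_image("top")
cv2.imwrite("pics/scene.png",cv2.cvtColor(a,cv2.COLOR_RGB2BGR));cv2.imwrite("pics/top.png",cv2.cvtColor(b,cv2.COLOR_RGB2BGR))
for c in("scene","top"):print(c,camera_model(c))
print(camera_model("wrist"))
from scipy.spatial.transform import Rotation as R
for c in("scene","top"):
  m=camera_model(c);M=np.array(m["orientation"])
  M=R.from_rotvec(M).as_matrix() if M.size==3 else M
  for t in("jig","leaf_hinge","leaf_pin_hole","leaf_pad","pin","pin_collar","stand","punch","countersink","spare_block","drilled_block"):
    for r in pinpoint(t,c)[:4]:print(c,t,round(r["confidence"],2),np.round(M@r["xyz"]+m["origin"],0))
E
```

```text
pics
{'t': np.float64(0.0), 'qpos': array([-1.254,  0.424,  1.631, -0.   ,  1.089, -0.019]), 'qvel': array([-0.   ,  0.   , -0.   , -0.   , -0.001,  0.001]), 'joint_torque': array([ 1.0000e-03, -5.4462e+01, -2.7366e+01,  6.5000e-02,  2.3000e-02,
       -0.0000e+00]), 'ee_pos': array([ 205.788, -589.599,  238.922]), 'orientation': array([-3.096, -0.525,  0.   ]), 'ft_force': array([-0.75 , -0.041, -0.754]), 'moment': array([-0.029, -0.04 ,  0.033]), 'grasp_force': np.float64(0.0), 'width': np.float64(88.004)}
scene {'fx': 375.18513467797476, 'fy': 375.18513467797476, 'cx': 258.0683591992743, 'cy': 193.66197502467188, 'origin': array([ 785.6427651 , -413.2989574 ,  765.58116115]), 'orientation': array([-2.50927723, -0.63417401,  0.19682192])}
top {'fx': 458.160642832172, 'fy': 458.160642832172, 'cx': 257.0046625053984, 'cy': 196.59337634842586, 'origin': array([ 427.15581134,  -44.53552986, 1237.43582341]), 'orientation': array([-2.15322758,  2.15162337, -0.16852823])}
{'fx': 271.2267922260193, 'fy': 271.2267922260193, 'cx': 254.53245442330467, 'cy': 191.47598425080682, 'tool_from_came
[... 1100 characters left out ...]
.  -3.]
top jig 0.39 [ 510. -197.    9.]
top leaf_hinge 0.74 [611. 203.  84.]
top leaf_hinge 0.37 [669. -13.  -1.]
top leaf_pin_hole 0.76 [585. 227. 271.]
top leaf_pad 0.59 [639. 197. 274.]
top leaf_pad 0.47 [664. -15.   2.]
top pin 0.73 [ 604. -332.    0.]
top pin 0.63 [ 510. -260.    5.]
top pin 0.62 [ 428. -291.   -1.]
top pin 0.17 [564. 125.  18.]
top pin_collar 0.71 [ 604. -336.   86.]
top pin_collar 0.59 [ 428. -291.   43.]
top pin_collar 0.53 [ 509. -260.   67.]
top stand 0.86 [ 505. -258.    5.]
top stand 0.47 [ 508. -262.   69.]
top punch 0.46 [ 504. -327.    1.]
top countersink 0.63 [ 514. -198.    7.]
top spare_block 0.57 [665. -11.   2.]
top drilled_block 0.66 [ 749. -135.    0.]
```

View pics/scene.png

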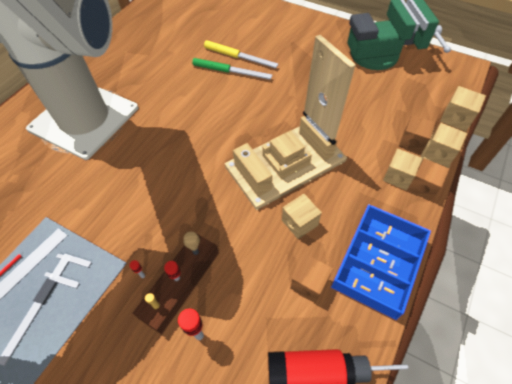

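View pics/top.png

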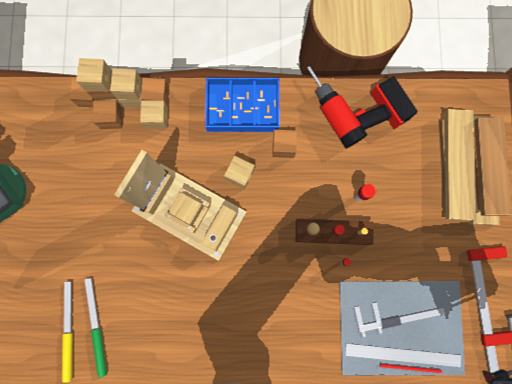

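Scene view: the red-handled pin candidates are the small one on the bench at (136,266), the one in the stand at (172,268) and the large one on the bench at (190,320). The red drill at (310,368) is no pin. In the top view these are (346,262), (340,230) and (367,191). Collar heights come out near 41, 66 and 87 mm. The job's pin stands in the stand with its collar at 66 mm, so I choose scene (172,268). The jig's leaf is upright at scene (330,90). I'll check the choice in a crop.

```bash
cat > h.py <<'E'
import numpy as np,cv2
from workcell import *
from scipy.spatial.transform import Rotation as R
def cam(c):
    if c=="wrist":
        o=get_obs();T=np.eye(4);T[:3,:3]=R.from_rotvec(o["orientation"]).as_matrix();T[:3,3]=o["ee_pos"]
        return T@np.array(camera_model(c)["tool_from_camera"])
    m=camera_model(c);T=np.eye(4);T[:3,:3]=R.from_rotvec(m["orientation"]).as_matrix();T[:3,3]=m["origin"];return T
def find(c,names,n=3):
    T=cam(c);im=get_image(c);out={}
    for t in names:
        out[t]=[(round(float(r["confidence"]),2),np.round(T[:3,:3]@r["xyz"]+T[:3,3],1)) for r in pinpoint(t,c)[:n]]
        for x in out[t]:print(c,t,*x)
    return im,T,out
def px(c,T,p):
    m=camera_model(c);q=T[:3,:3].T@(np.array(p)-T[:3,3]);return np.array([m["fx"]*q[0]/q[2]+m["cx"],m["fy"]*q[1]/q[2]+m["cy"]])
def ray(c,T,uv,z):  # pixel onto plane of height z
    m=camera_model(c);d=T[:3,:3]@[(uv[0]-m["cx"])/m["fx"],(uv[1]-m["cy"])/m["fy"],1];return T[:3,3]+d*(z-T[2,3])/d[2]
def yawR(deg): # tool down, tool x at this world heading
    return R.from_euler("z",deg,degrees=True)*R.from_rotvec([np.pi,0,0])
def rows(targets,yaw,start=None):
    "tool-frame shift/200 and turn/30deg from start pose (pos,rot) to TCP targets"
    o=get_obs();p,r=start or (o["ee_pos"],R.from_rotvec(o["orientation"]))
    for t in targets:
        s=r.inv().apply(np.array(t)-p)/200;w=np.degrees((r.inv()*yawR(yaw)).as_rotvec())/30
        print(np.round(t,0),"shift",np.round(s,3),"turn",np.round(w,3))
def save(n,im,f=1):
    cv2.imwrite(f"pics/{n}.png",cv2.cvtColor(cv2.resize(im,None,fx=f,fy=f,interpolation=cv2.INTER_CUBIC),cv2.COLOR_RGB2BGR))
E
python3 - <<'E'
from h import *
im=get_image("scene");save("crop",im[220:350,110:230],4)
ux=np.array([.513,.858,0]);h=np.array([610.5,202.5,84.5])
o=get_obs();p0=o["ee_pos"]
rows([[206,-590,380],h+ux*75+[0,0,300],h+ux*75+[0,0,182]],59.1)
E
```

```text
[ 206 -590  380] shift [ 0.    -0.    -0.702] turn [ 0.     0.    -1.329]
[649. 267. 384.] shift [ 3.503 -3.315 -0.724] turn [ 0.     0.    -1.329]
[649. 267. 266.] shift [ 3.503 -3.315 -0.134] turn [ 0.     0.    -1.329]
```

View pics/crop.png

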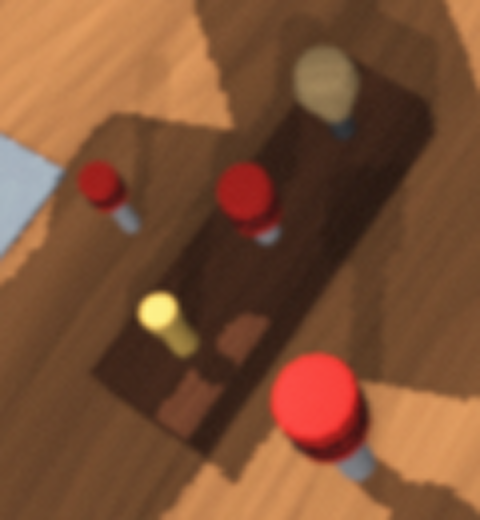

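The crop shows the middle-sized pin in the stand at (247,190) between punch (160,315) and countersink (325,80). The small pin (100,185) and the large one (315,400) stand on the bench. The choice is confirmed. Next I go over and behind the leaf.

```bash
python3 -m jog '0 0 -0.73 0 0 0 1;0 0 -0.73 0 0 0 1;0.2 -0.19 -0.73 0 0 0 1;0.4 -0.38 -0.73 0 0 0 1;0.6 -0.57 -0.73 0 0 0 1;0.8 -0.76 -0.73 0 0 0 1;0.8 -0.76 -0.73 0 0 0 1' | tail -3
python3 -m jog '0.2 -0.19 0 0 0 0 1;0.4 -0.38 0 0 0 0 1;0.6 -0.57 0 0 0 0 1;0.8 -0.76 0 0 0 0 1;0.9 -0.85 0 0 0 0 1;0.9 -0.85 0 0 0 0 1;0.9 -0.85 0 0 0 0 1' | tail -3
python3 -m jog '0.2 -0.19 0 0 0 0 1;0.4 -0.38 0 0 0 0 1;0.6 -0.57 0 0 0 0 1;0.8 -0.76 0 0 0 0 1;0.9 -0.85 0 0 0 0 1;0.9 -0.85 0 0 0 0 1;0.9 -0.85 0 0 0 0 1' | tail -3
python3 - <<'E'
from h import *
ux=np.array([.513,.858,0]);h=np.array([610.5,202.5,84.5])
rows([h+ux*75+[0,0,300],h+ux*75+[0,0,182]],59.1)
im,T,o=find("wrist",["leaf_pin_hole","leaf_pad","leaf_hinge","jig"],2)
save("w1",im)
E
```

```text
ft_force: [0.3, 0.1, -0.5]
width: 35.4
grasp_force: 0.0
ft_force: [-0.1, -0.4, -0.7]
width: 0.6
grasp_force: 0.0
ft_force: [0.4, -0.2, -0.8]
width: 0.3
grasp_force: 0.0
[649. 267. 384.] shift [ 0.904 -0.86   0.002] turn [-0.     0.003 -1.329]
[649. 267. 266.] shift [ 0.905 -0.86   0.592] turn [-0.     0.003 -1.329]
wrist leaf_pin_hole 0.77 [589.  228.7 275.5]
wrist leaf_pad 0.87 [638.9 196.2 277.2]
wrist leaf_hinge 0.77 [609.4 197.7  84.3]
wrist jig 0.79 [566.6 120.8   0.7]
```

```bash
python3 -m jog '0.2 -0.19 0 0 0 0 1;0.4 -0.38 0 0 0 0 1;0.6 -0.57 0 0 0 0 1;0.8 -0.76 0 0 0 0 1;0.9 -0.86 0 0 0 0 1;0.9 -0.86 0 0 0 0 1' | tail -3
python3 -m jog '0 0 0 0 0 -0.28 1;0 0 0 0 0 -0.56 1;0 0 0 0 0 -0.84 1;0 0 0 0 0 -1 1;0 0 0.2 0 0 -1 1;0 0 0.4 0 0 -1 1;0 0 0.5 0 0 -1 1' | tail -3
python3 -m jog '0 0 0 0 0 -0.28 1;0 0 0 0 0 -0.33 1;0 0 0 0 0 -0.33 1' | tail -8
python3 - <<'E'
from h import *
ux=np.array([.513,.858,0]);h=np.array([610.5,202.5,84.5])
# fist half thickness 10; contact r=180
T=[]
for a in np.radians([85,75,65,55,45,35,25,15]):
    n=ux*np.sin(a)+[0,0,np.cos(a)];d=-ux*np.cos(a)+[0,0,np.sin(a)]
    T.append(h+175*d+6*n+ux*10*np.sign(np.sin(a))+[0,0,17])
rows(T,59.1)
E
```

```text
ft_force: [0.8, -0.4, 0.3]
width: 0.4
grasp_force: 0.0
ft_force: [-0.4, -0.3, -1.8]
width: 0.6
grasp_force: 0.0
t: 5.2
ee_pos: [648.5, 266.4, 286.5]
orientation: [2.735, 1.546, 0.002]
ft_force: [0.0, 0.1, 0.6]
width: 0.2
grasp_force: 0.0
[611. 203. 276.] shift [-0.368  0.002  0.05 ] turn [ 0.001 -0.001 -0.005]
[595. 177. 272.] shift [-0.519  0.003  0.072] turn [ 0.001 -0.001 -0.005]
[580. 152. 263.] shift [-0.664  0.003  0.119] turn [ 0.001 -0.001 -0.005]
[567. 129. 248.] shift [-0.799  0.003  0.19 ] turn [ 0.001 -0.001 -0.005]
[554. 109. 229.] shift [-0.919  0.004  0.284] turn [ 0.001 -0.001 -0.005]
[544.  91. 207.] shift [-1.022  0.004  0.398] turn [ 0.001 -0.001 -0.005]
[536.  77. 181.] shift [-1.102  0.004  0.527] turn [ 0.001 -0.001 -0.005]
[530.  67. 153.] shift [-1.16   0.004  0.669] turn [ 0.001 -0.001 -0.005]
```

```bash
python3 -m jog '-0.1 0 0.03 0 0 0 1;-0.2 0 0.05 0 0 0 1;-0.28 0 0.05 0 0 0 1;-0.32 0 0.05 0 0 0 1;-0.36 0 0.05 0 0 0 1;-0.4 0 0.05 0 0 0 1;-0.44 0 0.06 0 0 0 1;-0.48 0 0.07 0 0 0 1' | grep -E 'ft|pos'
python3 -m jog '-0.04 0 0.01 0 0 0 1;-0.08 0 0.02 0 0 0 1;-0.12 0 0.03 0 0 0 1;-0.16 0 0.04 0 0 0 1;-0.2 0 0.06 0 0 0 1;-0.24 0 0.08 0 0 0 1;-0.28 0 0.1 0 0 0 1;-0.32 0 0.12 0 0 0 1' | grep -E 'ft|pos'
python3 -m jog '-0.03 0 0.02 0 0 0 1;-0.06 0 0.04 0 0 0 1;-0.09 0 0.06 0 0 0 1;-0.12 0 0.09 0 0 0 1;-0.15 0 0.12 0 0 0 1;-0.18 0 0.15 0 0 0 1;-0.2 0 0.18 0 0 0 1;-0.22 0 0.21 0 0 0 1' | grep -E 'ft|pos'
python3 - <<'E'
from h import *
for c in("wrist","scene","top"):
  im,T,o=find(c,["leaf_pin_hole","leaf_pad"],1)
  if c=="scene":save("s2",im)
E
```

```text
ee_pos: [598.7, 184.8, 271.8]
ft_force: [0.2, 0.6, 1.1]
ee_pos: [565.5, 129.6, 247.2]
ft_force: [1.4, -0.6, -0.7]
ee_pos: [543.2, 92.1, 205.1]
ft_force: [-0.3, 0.5, 1.0]
wrist leaf_pin_hole 0.72 [496.4  57.5 138.9]
wrist leaf_pad 0.79 [544.5  23.6 137.5]
scene leaf_pin_hole 0.85 [489.7  52.2 100.3]
scene leaf_pad 0.65 [543.1  19.4 104.8]
top leaf_pin_hole 0.6 [487.8  54.1  94.3]
```

View pics/s2.png

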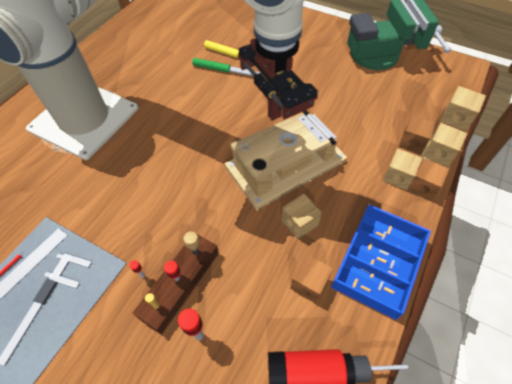

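The leaf has sunk onto the block by itself: the scene shows it lying down with the pad at (260,163). Next I go over to the pin.

```bash
python3 -m jog '0 0 -0.25 0 0 0.28 -1;0 0 -0.4 0 0 0.56 -1;0 0 -0.4 0 0 0.84 -1;0 0 -0.4 0 0 1 -1;0 0 -0.4 0 0 1.0 -1' | grep -E 'pos|ft'
python3 - <<'E'
from h import *
find("wrist",["leaf_pin_hole","leaf_pad","leaf_hinge","jig"],1)
rows([[509,-245,250]],90)
E
```

```text
ee_pos: [543.5, 92.5, 286.2]
ft_force: [-0.6, 0.3, -0.3]
wrist leaf_pin_hole 0.71 [490.4  57.8 100. ]
wrist leaf_pad 0.56 [540.9  18.2  96.4]
wrist leaf_hinge 0.8 [610.5 200.1  83.5]
wrist jig 0.74 [563.9 121.8  -0.9]
[ 509 -245  250] shift [-0.973  1.389  0.177] turn [-1.000e-03  1.000e-03 -2.026e+00]
```

```bash
python3 -m jog '-0.14 0.2 0 0 0 0 -1;-0.28 0.4 0 0 0 0 -1;-0.42 0.6 0 0 0 0 -1;-0.49 0.7 0 0 0 0 -1' | grep -E 'pos|ft'
python3 -m jog '-0.14 0.2 0 0 0 -0.25 -1;-0.28 0.4 0 0 0 -0.5 -1;-0.42 0.6 0 0 0 -0.75 -1;-0.49 0.7 0.1 0 0 -1 -1;-0.49 0.7 0.17 0 0 -1 -1' | grep -E 'pos|ft'
python3 -m jog '0 0 0 0 0 -0.26 -1;0 0 0 0 0 -0.52 -1;0 0 0 0 0 -0.78 -1;0 0 0 0 0 -1 -1;0 0 0 0 0 -1 -1;0 0 0 0 0 -1 -1' | grep -E 'pos|ft'
python3 - <<'E'
from h import *
im,T,o=find("wrist",["pin_collar","pin","punch","countersink","stand"],3);save("w3",im)
find("top",["leaf_pin_hole","leaf_pad"],1);find("scene",["leaf_pin_hole","leaf_pad"],1)
print(px("wrist",T,[509,-261,101]))
np.save("w3T.npy",T)
E
```

```text
ee_pos: [525.4, -80.5, 285.6]
ft_force: [0.8, 0.3, 0.1]
ee_pos: [508.0, -250.5, 250.8]
ft_force: [0.5, -0.3, -1.5]
ee_pos: [508.6, -246.7, 251.3]
ft_force: [1.0, 0.0, 0.2]
wrist pin_collar 0.77 [ 509.2 -263.1   67.5]
wrist pin_collar 0.72 [ 605.2 -331.5   87.1]
wrist pin_collar 0.7 [ 433.1 -287.1   49.2]
wrist pin 0.85 [ 4.311e+02 -2.864e+02  4.000e-01]
wrist pin 0.61 [ 6.044e+02 -3.306e+02  4.000e-01]
wrist punch 0.51 [ 504.2 -331.3    7.8]
wrist countersink 0.58 [ 514.1 -197.8    4. ]
wrist countersink 0.34 [ 512.3 -263.9    1.9]
wrist stand 0.8 [ 513.5 -264.8    2.8]
top leaf_pin_hole 0.93 [490.   56.9  92.2]
top leaf_pad 0.7 [543.5  21.3  99.5]
scene leaf_pin_hole 0.91 [492.8  53.6  97.5]
scene leaf_pad 0.65 [665.5 -13.2  -2.4]
[255.35906072 195.1211912 ]
```

View pics/w3.png

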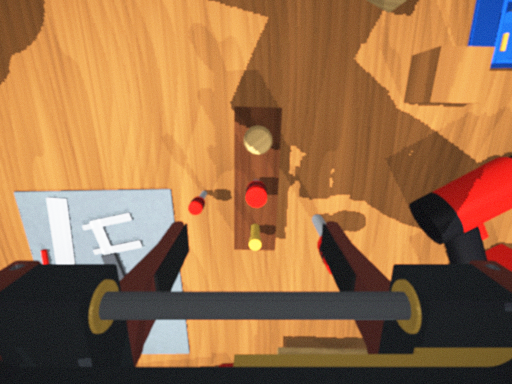

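Wrist view: the pin's top is at (256,195), as predicted. The punch is at (255,243), the countersink at (257,140), and the large and small pins stand clear of the finger path at (325,250) and (196,206). I'll descend and grip.

Run:
```python
from h import *
rows([[509.3,-261.3,150],[509.3,-261.3,88]],90)
```

```text
[ 509. -261.  150.] shift [-0.068  0.005  0.509] turn [ 0.     0.    -0.029]
[ 509. -261.   88.] shift [-0.068  0.005  0.819] turn [ 0.     0.    -0.029]
```

```bash
python3 -m jog '-0.07 0.005 0.2 0 0 0 -1;-0.07 0.005 0.4 0 0 0 -1;-0.07 0.005 0.6 0 0 0 -1;-0.07 0.005 0.75 0 0 0 -1;-0.07 0.005 0.82 0 0 0 -1;-0.07 0.005 0.82 0 0 0 -0.5;-0.07 0.005 0.82 0 0 0 1;-0.07 0.005 0.82 0 0 0 1' | grep -vE 't:'
python3 -m jog '0 0 0 0 0 0 1;0 0 0 0 0 0 1;0 0 0 0 0 0 1' | grep -E 'pos|ft|wid|grasp'
```

```text
ee_pos: [510.5, -262.2, 89.4]
orientation: [2.236, 2.203, 0.001]
ft_force: [0.0, -0.0, 0.2]
width: 67.1
grasp_force: 0.0
ee_pos: [509.7, -261.8, 88.4]
ft_force: [-0.4, -0.3, -0.9]
width: 43.2
grasp_force: 0.0
```

```bash
python3 -m jog '0 0 0 0 0 0 1;0 0 0 0 0 0 1;0 0 0 0 0 0 1;0 0 0 0 0 0 1;0 0 0 0 0 0 1' | grep -E 'pos|ft|wid|grasp'
python3 -m jog '0 0 -0.1 0 0 0 1;0 0 -0.2 0 0 0 1;0 0 -0.4 0 0 0 1;0 0 -0.6 0 0 0 1;0 0 -0.75 0 0 0 1;0 0 -0.75 0 0 0 1;0 0 -0.75 0 0 0 1' | grep -E 'pos|ft|wid|grasp|ori|t:'
python3 - <<'E'
from h import *
im,T,o=find("wrist",["pin_collar","pin"],3);save("w4",im)
for c in ("top","scene"):find(c,["pin_collar","pin"],3)
rows([[487.3,54.9,240]],90)
E
```

```text
ee_pos: [509.3, -261.6, 87.7]
ft_force: [-0.2, 0.0, 0.4]
width: 24.4
grasp_force: 30.0
t: 13.2
ee_pos: [509.3, -261.6, 237.7]
orientation: [2.238, 2.204, 0.0]
ft_force: [-0.2, 0.5, -1.1]
width: 24.5
grasp_force: 30.0
wrist pin_collar 0.98 [ 506.6 -263.6  218.7]
wrist pin_collar 0.85 [ 604.9 -328.7   87. ]
wrist pin_collar 0.51 [ 432.  -285.6   46.8]
wrist pin 0.9 [ 508.8 -260.8  159.7]
wrist pin 0.8 [ 603.1 -334.8   -1.4]
wrist pin 0.59 [ 435.8 -288.7    1.5]
top pin_collar 0.17 [ 751.8 -134.3   -1.7]
top pin 0.36 [541.7  23.6 100.2]
scene pin_collar 0.71 [ 605.3 -330.5   83.8]
scene pin_collar 0.48 [ 431.3 -288.    43.4]
scene pin_collar 0.43 [ 509.1 -261.4  210.7]
scene pin 0.68 [ 428.6 -288.7   -2.6]
scene pin 0.66 [ 604.  -329.8   -5.2]
scene pin 0.64 [ 512.1 -262.4  156.4]
[487.  55. 240.] shift [ 1.58  -0.133 -0.014] turn [-0.002 -0.001 -0.029]
```

```bash
python3 -m jog '0.15 -0.02 0 0 0 0 1;0.35 -0.04 0 0 0 0 1;0.55 -0.05 0 0 0 0 1;0.65 -0.06 0 0 0 0 1' | grep -E 'pos'
python3 -m jog '0.15 -0.02 0 0 0 0 1;0.35 -0.04 0 0 0 0 1;0.55 -0.05 0 0 0 0 1;0.65 -0.06 0 0 0 0 1;0.65 -0.06 0 0 0 0 1;0.65 -0.06 0 0 0 0 1' | grep -E 'pos|grasp'
python3 - <<'E'
from h import *
im,T,o=find("wrist",["leaf_pin_hole","leaf_pad","leaf_hinge","jig"],1);save("w5",im)
np.save("w5T.npy",T)
u,v=px("wrist",T,[488,55,96]);print(u,v)
u0,v0=int(u)-60,int(v)-50;print(u0,v0)
save("w5c",im[v0:v0+100,u0:u0+120],6)
E
```

```text
ee_pos: [498.7, -129.1, 237.5]
ee_pos: [489.4, -1.3, 237.7]
grasp_force: 30.0
wrist leaf_pin_hole 0.62 [490.7  53.5  99.2]
wrist leaf_pad 0.88 [542.1  20.2  98.7]
wrist leaf_hinge 0.21 [490.2  55.6 101.8]
wrist jig 0.83 [ 5.650e+02  1.225e+02 -4.000e-01]
252.67499529981455 133.0227486882606
192 83
```

View pics/w5c.png

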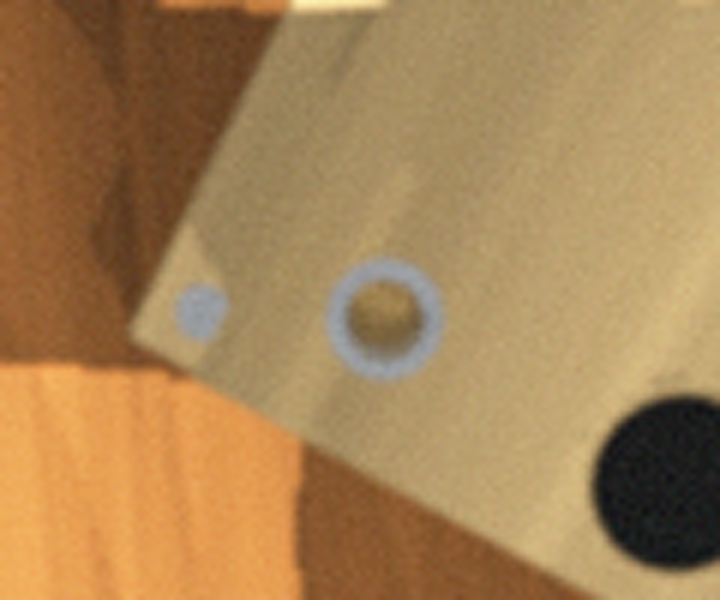

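The crop shows the steel-rimmed hole centred at (385,319), which is wrist pixel (256,136). The black pad is at (680,483).

Run:
```python
from h import *
T=np.load("w5T.npy")
f=lambda a,b:(192+a/6-.4,83+b/6-.4)
H=ray("wrist",T,f(385,319),96.2);print(H,ray("wrist",T,f(680,483),98))
# independent: rays from top/scene using the steel ring found near the predicted pixel
for c in("top","scene"):
  T=cam(c);im=get_image(c);u,v=px(c,T,H);print(c,u,v)
  u,v=int(u),int(v);save("h_"+c,im[v-20:v+20,u-20:u+20],9)
  r=pinpoint("leaf_pin_hole",c)[:1]
  for x in r:
    q=np.array(x["xyz"]);print("ray",T[:3,3]+T[:3,:3]@q*(96.2-T[2,3])/(T[:3,:3]@q)[2])
rows([H+[0,0,150]],90)
a=cv2.imread("pics/h_top.png");b=cv2.imread("pics/h_scene.png");cv2.imwrite("pics/h2.png",np.hstack([a,b]))
```

```text
[491.17801477  52.1700227   96.2       ] [543.2561365  22.9517999  98.       ]
top 212.33855246165894 236.9354357339923
scene 244.8007104480519 147.99386579814055
ray [490.59721492  55.00103843  96.2       ]
[491.  52. 246.] shift [ 0.27   0.005 -0.043] turn [-0.    0.   -0.03]
```

View pics/h2.png

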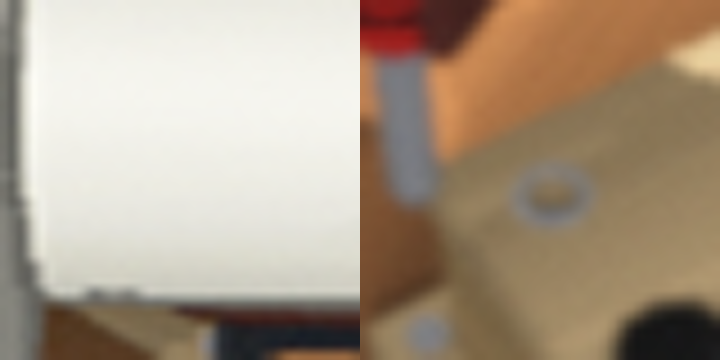

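Run:
```python
from h import *
T=cam("scene");p=get_obs()["ee_pos"]
print(p,px("scene",T,p+[0,0,-82]),"seen 229.4 149.3")
rows([[491.2,52.2,215],[491.2,52.2,188]],90)
```

```text
[489.30170575  -1.74801226 237.65209553] [230.18701105 147.21116409] seen 229.4 149.3
[491.  52. 215.] shift [0.27  0.005 0.113] turn [-0.    0.   -0.03]
[491.  52. 188.] shift [0.27  0.005 0.248] turn [-0.    0.   -0.03]
```

```bash
python3 -m jog '0.15 0 0 0 0 0 1;0.27 0.006 0 0 0 0 1;0.27 0.006 0.1 0 0 0 1;0.27 0.006 0.23 0 0 0 1;0.27 0.006 0.23 0 0 0 1;0.27 0.006 0.23 0 0 0 1;0.27 0.006 0.23 0 0 0 1' | grep -E 'pos|ft'
python3 - <<'E'
from h import *
T=cam("scene");im=get_image("scene");p=get_obs()["ee_pos"]
print(px("scene",T,p+[0,0,-82]),px("scene",T,[491.2,52.2,96.2]))
save("s6",im[115:175,205:285],8)
# shank silhouette: grey-blue pixels? print expected axis line
for d in(-22,-50,-75):print(d,(px("scene",T,p+[0,0,d])-[205,115])*8)
print((px("scene",T,[491.2,52.2,96.2])-[205,115])*8)
E
```

```text
ee_pos: [492.0, 52.6, 192.7]
ft_force: [0.1, -0.4, -0.8]
[244.98507596 143.88924673] [244.81550871 147.98839802]
-22 [311.17476751  84.62044625]
-50 [315.37120798 155.23412121]
-75 [318.91890476 214.93135973]
[318.5240697  263.90718419]
```

View pics/s6.png

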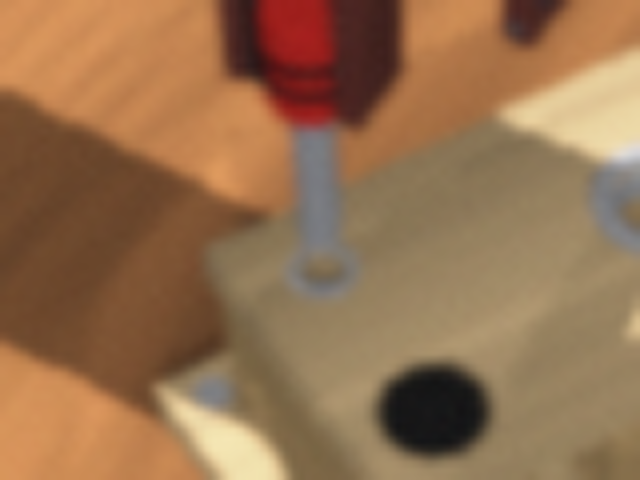

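The scene shows the shank axis at x=318 in line with the hole ring at (319,266), so the pin is aligned. I'll push down in steps.

```bash
python3 -m jog '0 0 0.04 0 0 0 1;0 0 0.08 0 0 0 1;0 0 0.11 0 0 0 1;0 0 0.13 0 0 0 1;0 0 0.13 0 0 0 1' | grep -E 'pos|ft'
python3 -m jog '0 0 0.03 0 0 0 1;0 0 0.06 0 0 0 1;0 0 0.08 0 0 0 1;0 0 0.08 0 0 0 1' | grep -E 'pos|ft|mom'
```

```text
ee_pos: [491.1, 52.8, 165.0]
ft_force: [0.3, 1.8, -1.4]
ee_pos: [491.2, 52.7, 149.1]
ft_force: [0.3, 1.1, 0.1]
```

```bash
python3 -m jog '0 0 0.04 0 0 0 1;0 0 0.08 0 0 0 1;0 0 0.11 0 0 0 1;0 0 0.13 0 0 0 1;0 0 0.13 0 0 0 1' | grep -E 'pos|ft'
python3 -m jog '0 0 0.015 0 0 0 1;0 0 0.03 0 0 0 1;0 0 0.03 0 0 0 1;0 0 0.03 0 0 0 1' | grep -E 'pos|ft|wid'
```

```text
ee_pos: [491.3, 52.7, 123.1]
ft_force: [1.1, 1.8, -0.7]
ee_pos: [491.3, 52.7, 117.7]
ft_force: [0.9, 2.1, -1.2]
width: 24.2
```

```bash
python3 -m jog '0 0 0.01 0 0 0 1;0 0 0.015 0 0 0 1;0 0 0.015 0 0 0 1;0 0 0.015 0 0 0 1' | grep -E 'pos|ft|wid'
python3 -m jog '0 0 0.01 0 0 0 1;0 0 0.015 0 0 0 1;0 0 0.015 0 0 0 1;0 0 0.015 0 0 0 1' | grep -E 'pos|ft|wid|t:'
```

```text
ee_pos: [491.3, 52.7, 114.6]
ft_force: [0.1, 2.0, -1.0]
width: 24.3
t: 18.45
ee_pos: [491.4, 52.7, 112.3]
ft_force: [-1.9, 1.3, 9.8]
width: 24.6
```

```bash
python3 -m jog '0 0 -0.015 0 0 0 1;0 0 -0.027 0 0 0 1;0 0 -0.027 0 0 0 1;0 0 -0.027 0 0 0 0;0 0 -0.027 0 0 0 -1;0 0 -0.027 0 0 0 -1;0 0 -0.027 0 0 0 -1;0 0 -0.027 0 0 0 -1' | grep -E 'pos|ft|wid'
python3 -m jog '0 0 -0.01 0 0 0 -1;0 0 -0.2 0 0 0 -1;0 0 -0.4 0 0 0 -1;0 0 -0.6 0 0 0 -1;0 0 -0.6 0 0 0 0;0 0 -0.6 0 0 0 1;0 0 -0.6 0 0 0 1' | grep -E 'pos|ft|wid|t:'
python3 - <<'E'
from h import *
im,T,o=find("wrist",["leaf_pin_hole","leaf_pad","pin_collar","pin"],1);save("w7",im)
for c in ("scene","top"):find(c,["leaf_pad","pin_collar","pin"],3)
rows([[543.3,23,200],[543.3,23,118]],90)
E
```

```text
ee_pos: [491.2, 52.6, 117.0]
ft_force: [-0.8, -0.6, -0.0]
width: 61.1
t: 19.95
ee_pos: [490.5, 52.6, 236.1]
ft_force: [1.3, 0.7, -0.4]
width: 67.5
wrist leaf_pin_hole 0.97 [491.2  55.1  96.3]
wrist leaf_pad 0.9 [541.1  17.7  97.5]
wrist pin_collar 0.47 [492.4  56.5  96.7]
wrist pin 0.8 [489.6  51.   39.9]
scene leaf_pad 0.87 [541.4  23.1 102.8]
scene pin_collar 0.65 [ 604.8 -329.3   83. ]
scene pin_collar 0.57 [ 435.8 -287.7   40.5]
scene pin_collar 0.46 [489.8  54.3  94.3]
scene pin 0.9 [ 6.086e+02 -3.295e+02 -2.000e-01]
scene pin 0.45 [ 428.3 -286.7   -2.7]
scene pin 0.19 [ 502.3 -331.5    5.3]
top leaf_pad 0.9 [542.2  21.9  96.1]
top pin_collar 0.66 [542.9  22.4  97.8]
top pin_collar 0.53 [ 429.5 -289.3   40.5]
top pin_collar 0.47 [ 602.2 -338.3   83.2]
top pin 0.65 [ 603.  -328.4   -0. ]
top pin 0.45 [ 425.3 -289.3   -1.2]
top pin 0.4 [ 507.1 -261.     2.7]
[543.  23. 200.] shift [-0.145  0.262  0.185] turn [ 0.    -0.    -0.029]
[543.  23. 118.] shift [-0.145  0.262  0.595] turn [ 0.    -0.    -0.029]
```

View pics/w7.png

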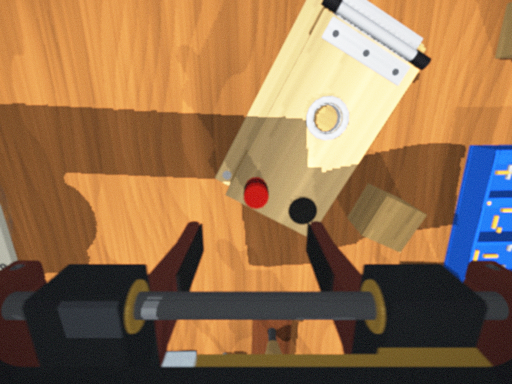

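The pin stands home with its red handle on the leaf at (256,192). The pad is free at (302,210). Next I press on the pad with closed fingers.

```bash
python3 -m jog '-0.1 0.15 0 0 0 0 1;-0.145 0.262 0.05 0 0 0 1;-0.145 0.262 0.15 0 0 0 1;-0.145 0.262 0.3 0 0 0 1;-0.145 0.262 0.4 0 0 0 1;-0.145 0.262 0.5 0 0 0 1;-0.145 0.262 0.55 0 0 0 1;-0.145 0.262 0.58 0 0 0 1' | grep -E 'pos|ft|wid'
python3 -m jog '0 0 0 0 0 0 1;0 0 0.01 0 0 0 1;0 0 0.02 0 0 0 1;0 0 0.03 0 0 0 1;0 0 0.03 0 0 0 1' | grep -E 'pos|ft|wid'
python3 -m jog '0 0 0.005 0 0 0 1;0 0 0.01 0 0 0 1;0 0 0.01 0 0 0 1' | grep -E 'pos|ft|wid'
```

```text
ee_pos: [543.0, 22.9, 120.3]
ft_force: [1.1, -0.3, -0.0]
width: 0.2
ee_pos: [543.3, 22.9, 115.2]
ft_force: [-0.6, 1.1, -0.2]
width: 0.1
ee_pos: [543.3, 22.9, 113.1]
ft_force: [0.6, -0.7, 0.2]
width: 0.3
```

```bash
python3 -m jog '0 0 0.005 0 0 0 1;0 0 0.01 0 0 0 1;0 0 0.01 0 0 0 1' | grep -E 'pos|ft'
python3 -m jog '0 0 0.005 0 0 0 1;0 0 0.01 0 0 0 1;0 0 0.01 0 0 0 1;0 0 0.01 0 0 0 1' | grep -E 'pos|ft'
```

```text
ee_pos: [543.2, 22.9, 111.0]
ft_force: [-0.8, 0.2, 0.1]
ee_pos: [543.2, 22.8, 109.8]
ft_force: [-3.0, -0.1, 9.3]
```

```bash
python3 -m jog '0 0 0.003 0 0 0 1;0 0 0.005 0 0 0 1;0 0 0.005 0 0 0 1;0 0 0.005 0 0 0 1;0 0 0.005 0 0 0 1' | grep -E 'pos|ft'
python3 - <<'E'
from h import *
im,T,o=find("scene",["leaf_pin_hole","leaf_pad","pin_collar","pin"],4);save("s8",im[100:200,190:330],5)
E
```

```text
ee_pos: [543.3, 22.8, 109.6]
ft_force: [-6.0, -0.5, 18.8]
scene leaf_pin_hole 0.56 [489.8  52.5  90.9]
scene leaf_pad 0.92 [543.3  21.2  98.3]
scene pin_collar 0.51 [ 510.8 -198.4    3. ]
scene pin_collar 0.43 [490.1  53.9  89.7]
scene pin_collar 0.42 [ 432.9 -291.    40.1]
scene pin 0.98 [ 604.2 -332.5   -5.1]
scene pin 0.7 [ 428.1 -287.6   -2.8]
```

View pics/s8.png

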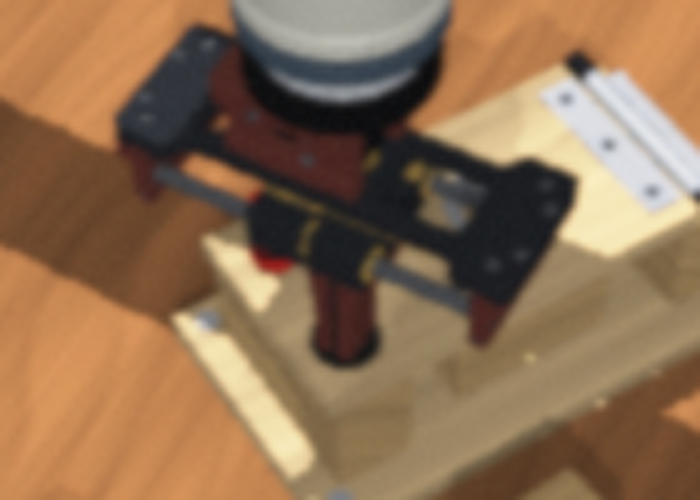

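The closed fingers stand on the pad at (345,350). The leaf lies flat, the red handle sits at (270,255), and the contact is stiff at 19 N. I'll hand in.

```bash
python3 -c "
from workcell import *
print(close_job())"
```

```text
the job is handed in; nothing more can be done
None
```

I handed the job in with the leaf closed over the block, the middle-sized red pin home with its handle on the leaf, and the fingers still pressing the leaf flat on the front post with about 19 N; the hand-in gave no verdict.

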